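# Turn a polished buckle over in the flip jig

### The job

Turn the polished brass buckle over with the hinged flip jig, so that it can be stamped on its back. Lay the jig's cover leaf fully open, seat the buckle face up in the nest of the cradle leaf and let go of it, close the cover fully over it, swing the closed jig right over to the other side, then swing the cradle leaf fully back to where it started, so that the buckle stays behind, face down and fully seated in the nest of the open cover leaf. Turn the buckle over only inside the jig, and do not disturb the tin, the pliers or the loupe.

Things in the scene. Friction and masses are not known exactly. Their poses are not given: they have to be found in the camera images.
- flip_base: dark steel base plate of the flip jig, 104 x 202 x 12 mm, screwed to the bench; place and yaw vary. Origin on the bench under the middle of the hinge pin; x along the pin, whose axis is 48 mm above the bench; +y points to the cradle's side, -y to the cover's side. Two aluminium leaves turn independently about this one pin like the covers of a book, each through half a turn.
- hinge (a point): middle of the hinge pin, on its axis. Each leaf is an 8 mm plate, 100 mm along the pin, reaching 108 mm out from it. Both hinges are stiff: a leaf stays at any angle where it is left. At its handle a leaf needs about 3 N, the closed pair, lifted by the cradle's handle, about 7 N, so grip firmly. The leaves cannot pass each other: the one below lifts the one above and pushes it ahead.
- cradle (a joint): angle of the cradle leaf (black pads, handle toward the base's -x): 0 = lying open on the +y side with its nest up, as at the start; pi = turned right over onto the -y side. It rises from +y over the top to -y.
- cover (a joint): angle of the cover leaf (cork pads, handle toward the base's +x): 0 = lying open on the -y side with its nest up; pi = closed over the cradle on the +y side. It rises from -y over the top to +y. It starts closed or ajar over the cradle, at 2.2 to pi.
- cradle_nest (a point): where the middle of the buckle's plate lies when seated in the cradle, its length along y (either way round): 58 mm from the hinge axis, 1 mm below it when the leaf lies open; axes then as the base's. Four pads carry the plate's corners; aluminium corner locators lean outward beside it, 4 mm above the pad tops, 2 mm clear of the seated plate all round at its underside and 4 mm at their tops.
- cover_nest (a point): the same point of the cover leaf's equal nest, 58 mm from the pin on its other side; axes as the base's when the cover lies open. Here the buckle must end, face down. In both nests the leaf's floor is 9.5 mm below the pad tops, so loop, stud and boss hang free, and 50 mm of each long side is open for fingers. Closed, the nests leave 2 mm of play in height.
- cradle_grip (a point): middle of the cradle's handle: two dark wooden barrels 18 mm across on one short axle parallel to the hinge pin, one each side of a flat steel arm; they turn together, freely. 132 mm from the hinge axis, 32 mm to the base's -x side, 18 mm below the axis when the leaf lies open (30 mm above the bench). The pair is 32 mm wide over its flat outer ends; pinch these from above.
- cover_grip (a point): middle of the cover's equal handle: 132 mm from the hinge axis, 32 mm to the base's +x side, 18 mm below the axis when the cover lies open, 18 mm above it when closed. Pinched across its flat ends, it swivels with the fingers while its leaf swings half a turn. Between the two handles of the closed jig 32 mm are free for a finger, so do not open too wide there.
- buckle: loose cast brass belt buckle, 0.09 to 0.16 kg: plate 76 x 50 x 7 mm; origin at the plate's middle; x along its length, z out of the polished face, which has a round boss 6.5 mm high. On its back a wire belt loop and a stud stand out 9 mm; it starts on these, face up, the plate's middle 12.5 mm above the bench, left or right of the jig; a tall rolling mill stands behind the left place.
- tin: small round closed metal tin, 60 mm across, 27 mm high, loose on the bench at the other side of the jig; bystander; origin at the middle of its underside; a polishing motor, 0.2 m high, stands 40 to 120 mm behind the jig, an engraving head behind the right-hand place
- pliers: flat pliers with black grips, 150 mm long, lying loose on the bench to the right; bystander
- loupe_n: small folding linen-tester loupe, 24 x 36 x 17 mm, loose on the bench at the far left of the jig; bystander
There are look-alikes about, which are no part of the job. Of the things shaped like the buckle, the brass one is meant.

How it is judged:
By the outcome, as a careful person would: the job done as asked, in the order asked, and still so for the second after the job is handed in, with the robot touching nothing.
It also fails if it takes over 72 s, if anything falls off the work surface, if the arm or the gripper's body presses on something with over 40 N, if the wrist force passes 120 N, or if a joint passes its speed limit or range.

### The arm

A 6-joint arm with a two-finger parallel gripper is mounted at the origin on a cart in front of the work surface, level with it; the furniture and walls round the work are solid. World frame = base frame: x ahead of the robot, y to its left, z up, the work surface at z = 0. Lengths are in m, angles in rad, forces in N, time in s.
With the tool pointing down it reaches from about 0.375 to 0.9 m from the base axis. Payload 3.1 kg.
Tool frame: the origin (TCP) lies on the centre line of the jaws, within the pads' length; the fingertips stand 11 mm ahead of it and the grasp point (between the pads) lies 8 mm behind it; x points along the fingers, y is the direction in which the jaws open and shut, and the axes are right-handed (so a half turn about x gives the same grasp; the last joint's range is limited). The gripper opens to 87 mm and grips with 3 to 60 N. Pads are 19 mm wide; open, the fingers measure 117 mm over their backs; the gripper's body (75 mm by 190 mm) begins 51 mm behind the grasp point.
Start: joints at [0.938, 0.527, 1.433, -0, 1.181, -0.178], TCP at [0.275, 0.561, 0.234] pointing down, gripper open.
Joint ranges: [-3.08, 3.08], [-0.75, 2.2], [0.22, 2.44], [-1.43, 4.57], [0, 2.65], [-2.85, 2.85]. Speed limits (rad/s): [2.79, 2.79, 3.14, 3.14, 3.14, 3.14].

### API

Orientations are given as a unit quaternion [x, y, z, w].
In Python, from rig import robot, camera, camera_info gives the robot as it stands.
- The arm moves only by the shell command python3 -m inch 'ROWS' [FORCE]. ROWS is JSON, a list that holds one entry, the list of rows, each a list of 5 numbers: the shift along the tool's x, y, z in cm, then the turn about the tool's x in rad, then the opening, from 0 (shut) to 1 (fully open). A call has 1 to 8 rows; each row shifts and turns the pose as measured when the row begins, along the tool's axes as they then stand; what a row does not reach is not made up. A row lasts 1/12 s, in which the tool goes at most 41.7 mm and 7.16 degrees, less where a joint would pass 70% of its speed; a pose out of reach is approached as far as the arm can. A call with a gripper value outside its range is refused whole. The fingers move at their own pace and stop on an object; FORCE is the grip in N (left out, the last holds). Time passes only in rows, so rows that do not move let the fingers close. It gives the time, the measured TCP pose, the force and the opening at its end, in the units of the state.
- robot.get_obs(): the state, without advancing time (a new reading comes with each control period).
- camera(name): name is "scene" or "top"; returns the picture (400x640x3 uint8, red, green, blue); there is no depth.
- camera_info(name): a dict with "camera_matrix" (3x3 intrinsics, pixels), "rvec" (rotation vector, rad) and "tvec" (3), from world to camera coordinates, as OpenCV has them. Camera axes: x right, y down, z forward; pixel columns grow to the right and rows downward; lengths in m; the calibration is good to about 2 mm. A picture is of the moment at which its call begins. camera_info takes no time and is no camera call.
- robot.hand_in(): hands the job in, once; it reports no verdict.
The state is a dict: "time": time; "q": joint angles; "joint_velocities": joint speeds; "joint_torque": joint torques, N m; "position": TCP position; "tool_rot": TCP orientation; "ft_force": force on the tool from outside, world axes, zero at the start; "moment": the same for the moment, N m; "grip_width": finger opening in m.
Only numpy, scipy, OpenCV 4.12 (cv2) and the standard library are available. Lean on these libraries where they do the work, as an engineer would, in place of code of your own. Each camera call takes 0.05 s, during which the arm holds its last target. There are 200 camera calls.

## Working session

There is one attempt and no reset: what is moved stays moved. The work goes in short steps, Python scripts to look and compute and a shell command to move; the robot and the scene stay as the last step left them, time stands still between calls to the robot, and variables do not carry over. Pictures are saved under pics/ and viewed, about 8 in all and at most 12, crops included, and the job is handed in when it is done.

```bash
mkdir -p pics; ls
python3 - <<'E'
from rig import robot,camera,camera_info
import cv2,numpy as np
for n in("scene","top"):
    im=camera(n);cv2.imwrite(f"pics/{n}0.png",im[:,:,::-1])
    i=camera_info(n);R=cv2.Rodrigues(np.array(i["rvec"]))[0];print(n,np.round(i["camera_matrix"],1).tolist(),(-R.T@np.array(i["tvec"]).ravel()).round(3),R.round(2).tolist())
o=robot.get_obs();print(o)
E
```

```text
pics
scene [[374.5, 0.0, 318.7], [0.0, 374.5, 200.7], [0.0, 0.0, 1.0]] [-0.177 -0.894  0.528] [[0.73, -0.68, -0.0], [-0.28, -0.3, -0.91], [0.62, 0.66, -0.42]]
top [[372.3, 0.0, 317.7], [0.0, 372.3, 198.8], [0.0, 0.0, 1.0]] [ 0.26  -0.122  1.172] [[-0.04, -1.0, 0.01], [-0.98, 0.04, -0.21], [0.21, -0.01, -0.98]]
{'time': 0.1, 'q': array([ 9.37475579e-01,  5.28373564e-01,  1.43381668e+00, -1.27613080e-05,
        1.18140412e+00, -1.78465030e-01]), 'joint_velocities': array([-0.00069894, -0.00201651, -0.00288633,  0.0007814 , -0.00041879,
       -0.00011229]), 'joint_torque': array([-5.91413868e-05, -4.40987027e+01, -1.77150625e+01,  6.34762365e-02,
        5.33659535e-02, -1.54654094e-05]), 'position': array([0.27414123, 0.56093062, 0.23265573]), 'tool_rot': array([ 0.15877943,  0.68917411, -0.16008314,  0.68862292]), 'ft_force': array([-0.27098429,  0.21023161, -0.8575173 ]), 'moment': array([-0.02578317, -0.03148143,  0.0080097 ]), 'grip_width': 0.08685122672201549}
```

View pics/scene0.png

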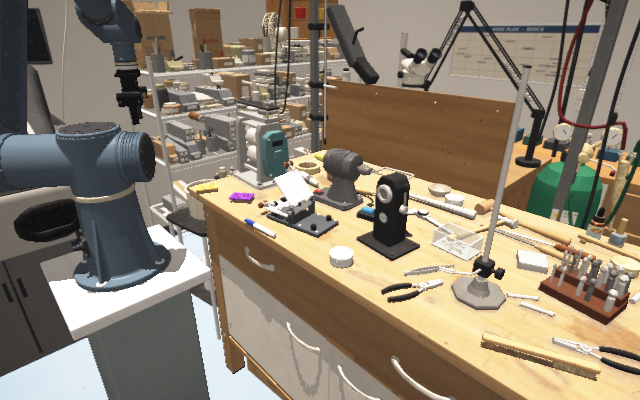

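View pics/top0.png

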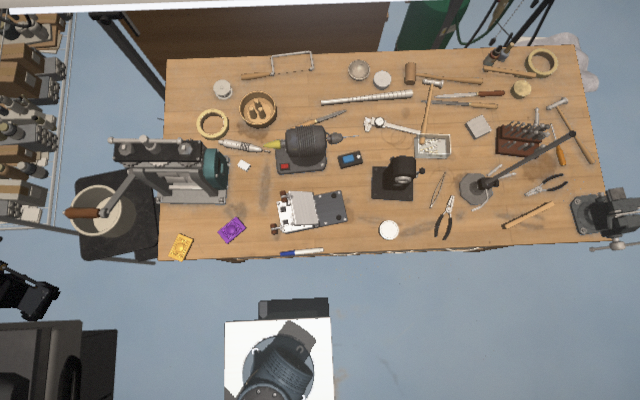

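Candidates for the buckle: a yellow/brass one at top (180,247) and a purple one at top (232,230). By the description I choose the yellow one, and will check it in a close crop together with the jig.

Run:
```python
import cv2,numpy as np
t=cv2.imread("pics/top0.png")[175:265,160:360];s=cv2.imread("pics/scene0.png")[165:240,180:350]
a=cv2.resize(t,(700,315),interpolation=cv2.INTER_CUBIC);b=cv2.resize(s,(646,285),interpolation=cv2.INTER_CUBIC)
c=np.zeros((600,700,3),np.uint8);c[:315]=a;c[315:,:646]=b;cv2.imwrite("pics/crop1.png",c)
```

```text
(no output)
```

View pics/crop1.png

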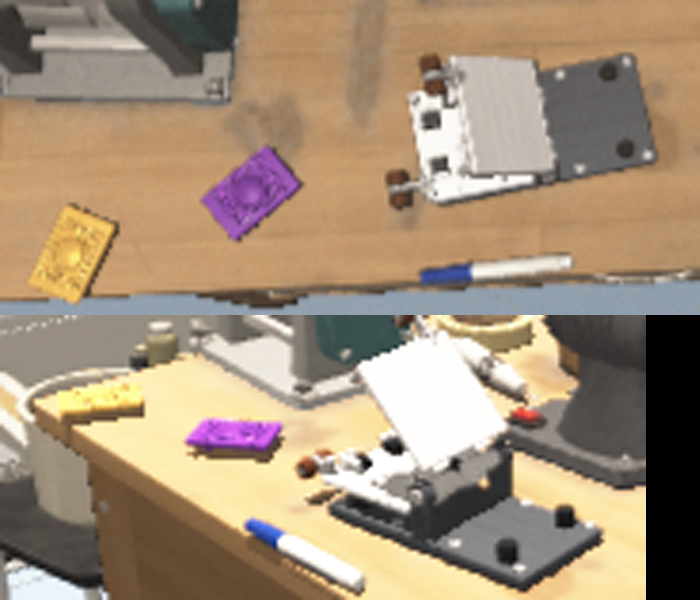

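Top crop: yellow cast buckle with boss at crop (72,250) is the brass one; the purple one (252,192) is the look-alike. Cradle lies left, cover ajar over it, handles at crop (400,187) and (432,75).

```bash
cat > h.py <<'E'
from rig import robot,camera,camera_info
import cv2,numpy as np
from scipy.spatial.transform import Rotation as Ro
def cam(n):
    i=camera_info(n);R=cv2.Rodrigues(np.array(i["rvec"]))[0];return np.array(i["camera_matrix"]),R,np.array(i["tvec"]).ravel()
def ray(n,p):
    K,R,t=cam(n);d=R.T@np.linalg.inv(K)@np.array([p[0],p[1],1.]);return -R.T@t,d
def onz(n,p,z):
    c,d=ray(n,p);return c+d*(z-c[2])/d[2]
def proj(n,X):
    K,R,t=cam(n);q=K@(R@np.array(X)+t);return q[:2]/q[2]
def rect(n,mask,z):
    c=max(cv2.findContours(mask,cv2.RETR_EXTERNAL,cv2.CHAIN_APPROX_NONE)[0],key=cv2.contourArea)[:,0]
    P=np.array([onz(n,p,z)[:2] for p in c.astype(float)])
    return cv2.minAreaRect((P*1000).astype(np.float32))
def go(X,yaw_y=None):
    "cm shift in tool axes to world X; turn so that tool y lies along world angle yaw_y (mod pi)"
    o=robot.get_obs();R=Ro.from_quat(o["tool_rot"]).as_matrix()
    d=R.T@(np.array(X)-o["position"])*100
    a=0
    if yaw_y is not None:
        cur=np.arctan2(R[1,1],R[0,1]);a=-(yaw_y-cur);a=(a+np.pi/2)%np.pi-np.pi/2
    return d.round(2),round(a,3)
E
python3 - <<'E'
from h import *
t=cv2.imread("pics/top0.png");h=cv2.cvtColor(t,cv2.COLOR_BGR2HSV)
m=cv2.inRange(h,(15,100,120),(35,255,255));m[:225]=0;m[:,210:]=0
print("buckle",rect("top",m,.013))
s=cv2.imread("pics/scene0.png");h=cv2.cvtColor(s,cv2.COLOR_BGR2HSV)
m=cv2.inRange(h,(15,130,120),(35,255,255));m[:180]=0;m[196:]=0;m[:,:190]=0;m[:,220:]=0
c=cv2.findNonZero(m);print(c.mean(0),len(c),onz("scene",c.mean(0)[0],.012))
for n,p in(("top",(340,190.7)),("top",(347.1,220.7)),("scene",(337.9,222.9)),("scene",(316.8,234.7)),("scene",(266.8,216.8))):print(n,p,onz(n,p,.012).round(4))
print("crad grip",onz("top",(274.3,228.6),.03))
c,d=ray("top",(283.4,196.4))
for z in(.06,.1,.14,.18):print(z,onz("top",(283.4,196.4),z).round(3))
o=robot.get_obs();print(Ro.from_quat(o["tool_rot"]).as_matrix().round(3))
E
```

```text
buckle ((388.85479736328125, 282.61767578125), (162.35733032226562, 111.34500122070312), 87.49365234375)
[[206.60377358 188.50943396]] 53 [0.36986382 0.27469178 0.012     ]
top (340, 190.7) [ 0.534  -0.2115  0.012 ]
top (347.1, 220.7) [ 0.436  -0.2283  0.012 ]
scene (337.9, 222.9) [ 0.525  -0.2251  0.012 ]
scene (316.8, 234.7) [ 0.433  -0.2336  0.012 ]
scene (266.8, 216.8) [ 0.3962 -0.0512  0.012 ]
crad grip [ 0.41853297 -0.00074986  0.03      ]
0.06 [ 0.512 -0.034  0.06 ]
0.1 [ 0.503 -0.037  0.1  ]
0.14 [ 0.494 -0.04   0.14 ]
0.18 [ 0.485 -0.043  0.18 ]
[[-0.001  0.439  0.898]
 [-0.002  0.898 -0.439]
 [-1.    -0.002 -0.   ]]
```

Run:
```python
from h import *
t=cv2.imread("pics/top0.png");h=cv2.cvtColor(t,cv2.COLOR_BGR2HSV)
print(h[247,180],h[255,215],h[240,170])
for S in(140,160,175):
    m=cv2.inRange(h,(15,S,100),(35,255,255));m[:225]=0;m[:,205:]=0;m[:,:160]=0
    print("buckle",S,rect("top",m,.014),cv2.countNonZero(m))
s=cv2.imread("pics/scene0.png")
a=cv2.resize(t[185:235,268:353],(680,400),interpolation=cv2.INTER_CUBIC)
b=cv2.resize(s[190:240,255:345],(360,200),interpolation=cv2.INTER_CUBIC)
c=np.zeros((600,680,3),np.uint8);c[:400]=a;c[400:,:360]=b
c[400:,360:]=cv2.resize(t[225:265,158:222],(320,200),interpolation=cv2.INTER_CUBIC)
c=cv2.convertScaleAbs(c,alpha=1.3);cv2.imwrite("pics/crop2.png",c)
```

```text
[ 24 141 247] [ 16 105 197] [ 16 103 196]
buckle 140 ((375.6102600097656, 292.8199157714844), (49.980159759521484, 75.06599426269531), 64.25537109375) 371Traceback (most recent call last):
  File "<stdin>", line 6, in <module>
  File "h.py", line 13, in rect
    c=max(cv2.findContours(mask,cv2.RETR_EXTERNAL,cv2.CHAIN_APPROX_NONE)[0],key=cv2.contourArea)[:,0]
      ~~~^^^^^^^^^^^^^^^^^^^^^^^^^^^^^^^^^^^^^^^^^^^^^^^^^^^^^^^^^^^^^^^^^^^^^^^^^^^^^^^^^^^^^^^
ValueError: max() iterable argument is empty
```

Run:
```python
from h import *
t=cv2.imread("pics/top0.png")
s=cv2.imread("pics/scene0.png")
a=cv2.resize(t[185:235,268:353],(680,400),interpolation=cv2.INTER_CUBIC)
b=cv2.resize(s[190:240,255:345],(360,200),interpolation=cv2.INTER_CUBIC)
c=np.zeros((600,680,3),np.uint8);c[:400]=a;c[400:,:360]=b
c[400:,360:]=cv2.resize(t[225:265,158:222],(320,200),interpolation=cv2.INTER_CUBIC)
c=cv2.convertScaleAbs(c,alpha=1.3);cv2.imwrite("pics/crop2.png",c)
print(go((.3756,.2928,.10),np.radians(64.25)))
```

```text
(array([ 13.3, -19.6,  20.9]), np.float64(-0.005))
```

View pics/crop2.png

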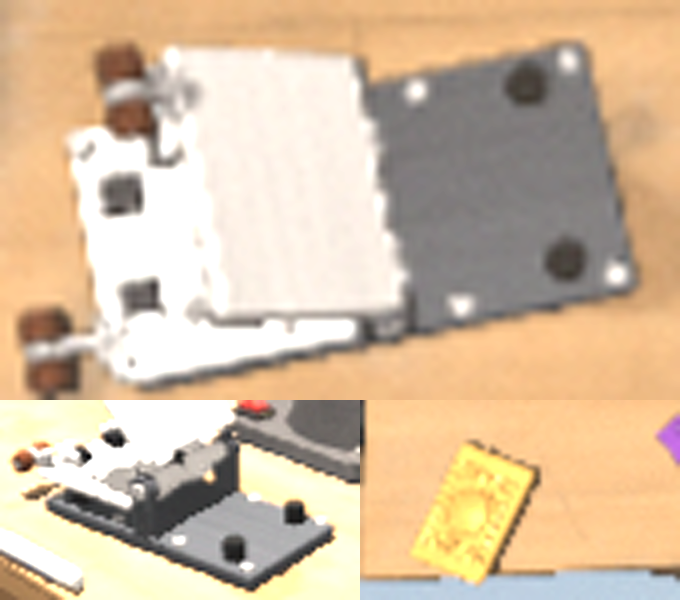

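Crop: cradle handle at top px (274.0,228.8), cover handle (283.5,196), base's right corners at (340.9,190.6) and (347.4,221.0), bumpers at (333.9,195.6),(338.8,217.5).

```bash
python3 - <<'E'
from h import *
A=onz("top",(340.9,190.6),.012);B=onz("top",(347.4,221.0),.012)
C=onz("top",(333.9,195.6),.03);D=onz("top",(338.8,217.5),.03)
G=onz("top",(274.0,228.75),.034)
E_=onz("scene",(338,223),.012);F=onz("scene",(317.5,234.2),.012)
for p,q in((A,B),(C,D),(E_,F)):
    v=(p-q)[:2];print(p.round(4),q.round(4),np.hypot(*v).round(4),np.degrees(np.arctan2(v[1],v[0])).round(2))
print(G)
for y in(8,9,10,11,12):
    r=np.radians(y);x=np.array([np.cos(r),np.sin(r)]);yy=np.array([-x[1],x[0]])
    print(y,((A+B)[:2]/2+.101*yy).round(4),((E_+F)[:2]/2+.101*yy).round(4),(G[:2]+.032*x-.132*yy).round(4))
E
python3 -m inch '[[[0,-3.5,3.5,0,1],[0,-3.5,3.5,0,1],[1,-3.5,3.5,0,1],[2,-3,3.5,0,1],[3,-3,3,0,1],[3,-2,3,0,1],[3,-1,1,0,1]]]' 30
python3 -c "
from h import *
print(go((.3756,.2928,.015),np.radians(64.25)))"
```

```text
[ 0.5342 -0.2144  0.012 ] [ 0.435  -0.2292  0.012 ] 0.1002 8.48
[ 0.5147 -0.19    0.03  ] [ 0.4444 -0.2015  0.03  ] 0.0712 9.27
[ 0.5248 -0.2257  0.012 ] [ 0.4363 -0.2329  0.012 ] 0.0887 4.66
[ 4.17555203e-01 -2.43943813e-04  3.40000000e-02]
8 [ 0.4705 -0.1218] [ 0.4665 -0.1293] [ 0.4676 -0.1265]
9 [ 0.4688 -0.122 ] [ 0.4648 -0.1296] [ 0.4698 -0.1256]
10 [ 0.4671 -0.1223] [ 0.463  -0.1299] [ 0.472  -0.1247]
11 [ 0.4653 -0.1226] [ 0.4613 -0.1302] [ 0.4742 -0.1237]
12 [ 0.4636 -0.123 ] [ 0.4596 -0.1305] [ 0.4763 -0.1227]
time: 0.68
position: [0.3679, 0.3323, 0.1283]
tool_rot: [0.161, 0.686, -0.15, 0.694]
ft_force: [1.0, 0.6, -0.9]
grip_width: 0.0873
(array([11.29, -3.43,  2.3 ]), np.float64(0.007))
```

```bash
python3 -c "
from h import *
for p,z in(((277,173),.02),((326,170),.02),((300,165),.1),((290,158),.1),((327,150),.1),((300,128),.2)):print(p,onz('top',p,z).round(3))
print(go((.489,-.041,.24),np.radians(8.8)))"
python3 -m inch '[[[-2,-2,2,0.12,0.6],[-3,-3,2,0.12,0.6],[-2.5,-3.5,2,0.12,0.6],[-2.5,-3.5,2,0.12,0.6],[-1,-3.5,2,0.12,0.6],[0,-3.5,2,0.12,0.6],[0,-3.5,2,0.12,0.6],[0,-3.5,2,0.12,0.6]]]'
python3 -c "
from h import *
print(robot.get_obs()['q'].round(2),go((.489,-.041,.24),np.radians(8.8)))"
```

```text
(277, 173) [ 0.599 -0.012  0.02 ]
(326, 170) [ 0.602 -0.17   0.02 ]
(300, 165) [ 0.598 -0.089  0.1  ]
(290, 158) [ 0.621 -0.06   0.1  ]
(327, 150) [ 0.642 -0.173  0.1  ]
(300, 128) [ 0.674 -0.096  0.2  ]
(array([-11.45, -28.35,  27.02]), np.float64(0.974))
time: 1.35
position: [0.2724, 0.059, 0.2205]
tool_rot: [0.463, 0.533, -0.47, 0.531]
ft_force: [0.4, -1.6, 0.6]
grip_width: 0.0534
[-0.19  0.07  2.23 -0.01  0.85 -0.31] (array([-2.08, 20.15, 12.76]), np.float64(-0.023))
```

```bash
python3 -m inch '[[[0,3.4,2.2,-0.02,0.5],[0,3.4,2.2,0,0.5],[-1,3.4,2.2,0,0.5],[-1,3.4,2.2,0,0.5],[-0.5,3.4,2.2,0,0.5],[0,2.5,1.3,0,0.5],[0,0,0,0,0.5]]]'
python3 - <<'E'
from h import *
print(go((.489,-.041,.24),np.radians(8.8)))
s=camera("scene")[:,:,::-1];t=camera("top")[:,:,::-1]
c=np.zeros((600,800,3),np.uint8)
c[:300,:640]=cv2.resize(t[175:250,240:400],(640,300),interpolation=cv2.INTER_CUBIC)
c[300:,:]=cv2.resize(s[160:241,215:431],(800,300),interpolation=cv2.INTER_CUBIC);cv2.imwrite("pics/p3.png",c)
cv2.imwrite("pics/s3.png",s)
E
```

```text
time: 1.93
position: [0.4529, -0.0381, 0.2285]
tool_rot: [0.454, 0.548, -0.477, 0.517]
ft_force: [0.2, 0.5, 0.1]
grip_width: 0.0436
(array([-1.34,  3.47,  0.76]), np.float64(-0.019))
```

View pics/p3.png

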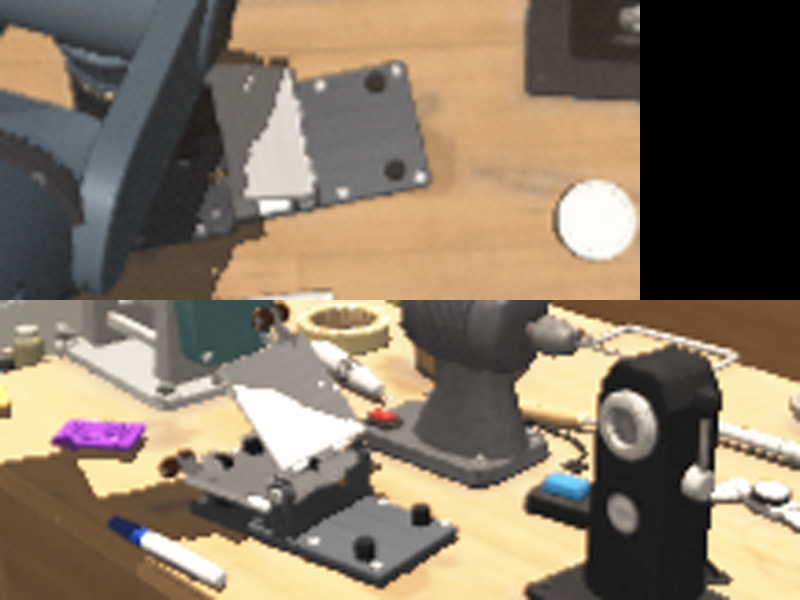

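Scene crop: cover handle at scene px (287.9,164.3), cradle handle (262.3,204.5); arm covers the jig in the top view.

Run:
```python
from h import *
def tri(a,b):
    P=[]
    for n in("scene","top"):
        K,R,t=cam(n);P.append(K@np.c_[R,t])
    X=cv2.triangulatePoints(P[0],P[1],np.array(a,float),np.array(b,float)).ravel();return X[:3]/X[3]
cg=tri((262.3,204.5),(274.0,228.75));vg=tri((287.9,164.3),(283.4,196.3));print(cg,vg)
for n,X in(("scene",cg),("top",cg),("scene",vg),("top",vg)):print(proj(n,X))
H=np.array([.469,-.124,.048])
for y in(8,9,10):
    r=np.radians(y);x=np.array([np.cos(r),np.sin(r),0]);yy=np.array([-x[1],x[0],0])
    print(y,[((v-H)@x,(v-H)@yy,(v-H)[2]) for v in(cg,vg)])
```

```text
[0.4180086  0.00058154 0.02821346] [ 0.49150686 -0.04128808  0.15381745]
[262.42687472 204.482479  ]
[273.93487664 228.86443593]
[287.80944205 164.31669951]
[283.45431959 196.2147356 ]
8 [(np.float64(-0.033156760003393876), np.float64(0.130465757545029), np.float64(-0.019786535725716495)), (np.float64(0.03379910117769896), np.float64(0.0787746240781006), np.float64(0.10581744833458039))]
9 [(np.float64(-0.03087476864142305), np.float64(0.1310245522299525), np.float64(-0.019786535725716495)), (np.float64(0.035168760167235205), np.float64(0.07817275067033196), np.float64(0.10581744833458039))]
10 [(np.float64(-0.02858337252583345), np.float64(0.1315434355670034), np.float64(-0.019786535725716495)), (np.float64(0.036527706411737075), np.float64(0.0775470650854327), np.float64(0.10581744833458039))]
```

```bash
cat >> h.py <<'E'
H=np.array([.470,-.1245,.048]);YAW=np.radians(8.5)
ex=np.array([np.cos(YAW),np.sin(YAW),0]);ey=np.array([-ex[1],ex[0],0])
def J(x,y,z): return H+x*ex+y*ey+np.array([0,0,z])
def cov(th): return J(.032,-.132*np.cos(th)-.018*np.sin(th),.132*np.sin(th)-.018*np.cos(th))
def cra(th): return J(-.032,.132*np.cos(th)+.018*np.sin(th),.132*np.sin(th)-.018*np.cos(th))
def jig(X): d=np.array(X)-H; return np.array([d@ex,d@ey,d[2]]).round(4)
E
python3 -c "
from h import *
print(go((.4905,-.0412,.148),YAW),cov(2.34))"
```

```text
(array([7.7 , 4.68, 1.26]), np.float64(-0.012)) [ 0.48998901 -0.04175456  0.15535749]
```

```bash
cat >> h.py <<'E'
def tilt():
    R=Ro.from_quat(robot.get_obs()["tool_rot"]).as_matrix(); return "tipdir jig",[round(float(v),3) for v in(R[:,0]@ex,R[:,0]@ey)],"q",robot.get_obs()["q"].round(2)
E
python3 -m inch '[[[0.5,1.5,0.4,-0.01,0.5],[0.5,1.6,0.4,0,0.5],[1,1.2,0.3,0,0.5],[0,0.3,0.1,0,0.5],[0,0,0,0,0.5]]]'
python3 -c "
from h import *
print(go((.4905,-.0412,.148),YAW),tilt())"
```

```text
time: 2.45
position: [0.4836, -0.0359, 0.2028]
tool_rot: [0.447, 0.558, -0.476, 0.512]
ft_force: [-0.1, 0.1, -0.7]
grip_width: 0.0438
(array([5.4 , 1.01, 0.75]), np.float64(0.001)) ('tipdir jig', [-0.074, 0.023], 'q', array([-0.3 ,  0.42,  1.76, -0.01,  1.05, -0.44]))
```

```bash
python3 -m inch '[[[2.5,0.6,0.4,0,0.5],[2.5,0.4,0.3,0,0.5]]]'
python3 -c "
from h import *
print(go((.4905,-.0412,.148),YAW),tilt())"; python3 -m inch '[[[0,0,0,0,0.5]]]'
python3 -c "
from h import *
print(go((.4905,-.0412,.148),YAW),tilt())"
```

```text
time: 2.62
position: [0.4905, -0.0398, 0.1557]
tool_rot: [0.447, 0.557, -0.474, 0.515]
ft_force: [-0.1, -0.3, -0.3]
grip_width: 0.0435
(array([0.77, 0.03, 0.15]), np.float64(0.003)) ('tipdir jig', [-0.068, 0.019], 'q', array([-0.3 ,  0.49,  1.79, -0.01,  0.93, -0.44]))
time: 2.7
position: [0.487, -0.0388, 0.1533]
tool_rot: [0.446, 0.559, -0.475, 0.513]
ft_force: [-0.1, 0.4, -0.2]
grip_width: 0.0432
(array([0.5 , 0.34, 0.3 ]), np.float64(0.003)) ('tipdir jig', [-0.075, 0.023], 'q', array([-0.3 ,  0.5 ,  1.79, -0.02,  0.93, -0.44]))
```

```bash
python3 -m inch '[[[0.5,0.4,0.3,0,0.5],[0,0,0,0,0.3],[0,0,0,0,0.3],[0,0,0,0,0.3],[0,0,0,0,0.3]]]' 50
python3 -c "
from h import *
print(go((.4905,-.0412,.148),YAW),tilt(),jig(robot.get_obs()['position']))
for th in (2.34,2.1,1.85,1.6,1.35,1.1,.85,.6,.35,.1,0): print(th,jig(cov(th)))"
```

```text
time: 3.12
position: [0.492, -0.0412, 0.1508]
tool_rot: [0.447, 0.557, -0.474, 0.515]
ft_force: [-0.1, -3.1, -9.0]
grip_width: 0.0313
(array([ 0.29, -0.13, -0.01]), np.float64(0.004)) ('tipdir jig', [-0.068, 0.019], 'q', array([-0.3 ,  0.5 ,  1.79, -0.02,  0.92, -0.44])) [0.0341 0.0792 0.1028]
2.34 [0.032  0.0789 0.1074]
2.1 [0.032  0.0511 0.123 ]
1.85 [0.032  0.0191 0.1318]
1.6 [ 0.032  -0.0141  0.1325]
1.35 [ 0.032  -0.0465  0.1249]
1.1 [ 0.032  -0.0759  0.1095]
0.85 [ 0.032  -0.1006  0.0873]
0.6 [ 0.032  -0.1191  0.0597]
0.35 [ 0.032  -0.1302  0.0284]
0.1 [ 0.032  -0.1331 -0.0047]
0 [ 0.032 -0.132 -0.018]
```

```bash
python3 -m inch '[[[-1,0,1.9,0,0.3],[-0.9,0,2.0,0,0.3],[-0.6,0,2.1,0,0.3],[-0.2,0,2.2,0,0.3],[0.2,0,2.2,0,0.3],[0.6,0,2.1,0,0.3]]]'
python3 -c "
from h import *
print(tilt(),jig(robot.get_obs()['position']))"
```

```text
time: 3.62
position: [0.5108, -0.1599, 0.1668]
tool_rot: [0.449, 0.56, -0.471, 0.512]
ft_force: [3.1, 4.2, -4.3]
grip_width: 0.0318
('tipdir jig', [-0.067, 0.031], 'q', array([-0.5 ,  0.53,  1.67, -0.02,  1.02, -0.65])) [ 0.0351 -0.041   0.1188]
```

```bash
python3 -m inch '[[[0.9,0,2.1,0,0.3],[1.2,0,1.9,0,0.3],[1.55,0,1.65,0,0.3],[1.8,0,1.4,0,0.3],[2.0,0,1.05,0,0.3],[2.15,0,0.7,0,0.3],[2.2,0,0.3,0,0.3]]]'
python3 -c "
from h import *
print(tilt(),jig(robot.get_obs()['position']))"
```

```text
time: 4.2
position: [0.5249, -0.2472, 0.0509]
tool_rot: [0.458, 0.555, -0.466, 0.514]
ft_force: [3.3, 3.1, 2.8]
grip_width: 0.0317
('tipdir jig', [-0.047, 0.036], 'q', array([-0.63,  0.74,  1.63, -0.01,  0.82, -0.77])) [ 0.0361 -0.1295  0.0029]
```

```bash
python3 -m inch '[[[1.8,0,0,0,0.3],[1.3,0,-0.1,0,0.3],[0.3,0,0,0,0.3]]]'
python3 -c "
from h import *
print(tilt(),jig(robot.get_obs()['position']))"
```

```text
time: 4.45
position: [0.5251, -0.2462, 0.0211]
tool_rot: [0.458, 0.555, -0.466, 0.515]
ft_force: [-7.6, 3.4, 36.0]
grip_width: 0.0312
('tipdir jig', [-0.045, 0.036], 'q', array([-0.63,  0.79,  1.64, -0.01,  0.76, -0.77])) [ 0.0365 -0.1285 -0.0269]
```

```bash
sed -i 's/^H=.*/H=np.array([.4727,-.124,.048]);YAW=np.radians(9.1)/' h.py; python3 -m inch '[[[-0.3,0,0,0,0.5],[0,0,0,0,0.5],[0,0,0,0,0.5],[-2,0,0,0,0.5],[-4,0,0,0,0.5],[-4,0,0,0,0.6],[-4,0,0,0,0.6]]]'
python3 -c "
from h import *
print(tilt(),go((.3756,.2928,.12),np.radians(64.25)))"
```

```text
time: 5.03
position: [0.5263, -0.246, 0.1649]
tool_rot: [0.457, 0.563, -0.466, 0.506]
ft_force: [0.4, -0.3, 0.3]
grip_width: 0.0489
('tipdir jig', [-0.062, 0.053], 'q', array([-0.63,  0.59,  1.55, -0.01,  1.09, -0.77])) (array([  7.83,  -6.66, -55.18]), np.float64(-0.973))
```

```bash
python3 -m inch '[[[-1,-1,-3.5,0,0.6],[-1,-1,-3.8,0,0.6],[-1,-1,-4,0,0.6],[0,-1,-4,0,0.6],[0,-1,-4,0,0.8],[0,-1,-4,0,1],[0,-1,-4,0,1],[0,-1,-4,0,1]]]'
python3 -c "
from h import *
print(tilt(),go((.3756,.2928,.12),np.radians(64.25)))"
```

```text
time: 5.7
position: [0.4109, 0.0451, 0.2229]
tool_rot: [0.463, 0.549, -0.469, 0.514]
ft_force: [0.0, 0.0, 0.3]
grip_width: 0.0717
('tipdir jig', [-0.038, 0.033], 'q', array([-0.18,  0.28,  1.92,  0.02,  0.99, -0.32])) (array([ 11.09,   0.18, -24.68]), np.float64(-0.989))
```

```bash
python3 -m inch '[[[0,0.5,-3,-0.12,1],[0,0.8,-2.9,-0.12,1],[0,1.2,-2.7,-0.12,1],[0,1.5,-2.6,-0.12,1],[0,1.8,-2.4,-0.12,1],[0,2.1,-2.1,-0.12,1],[0,2.3,-1.9,-0.12,1],[0,2.3,-1.6,-0.12,1]]]'
python3 -c "
from h import *
print(tilt(),go((.3756,.2928,.10),np.radians(64.25)))"
```

```text
time: 6.37
position: [0.4015, 0.2961, 0.2305]
tool_rot: [0.159, 0.71, -0.149, 0.669]
ft_force: [0.7, -0.6, 0.9]
grip_width: 0.0872
('tipdir jig', [-0.049, 0.035], 'q', array([ 0.38,  0.37,  1.73,  0.05,  1.08, -0.77])) (array([13.16, -1.42, -1.42]), np.float64(0.01))
```

```bash
python3 -m inch '[[[3,-0.5,-0.5,0,1],[3,-0.5,-0.5,0,1],[3,-0.4,-0.4,0,1]]]'
python3 -c "
from h import *
print(tilt(),go((.3756,.2928,.015),np.radians(64.25)))";python3 -m inch '[[[0,0,0,0,1],[0,0,0,0,1],[0,0,0,0,1],[0,0,0,0,1]]]'
python3 -c "
from h import *
print(tilt(),go((.3756,.2928,.015),np.radians(64.25)))"
```

```text
time: 6.62
position: [0.3846, 0.3017, 0.1457]
tool_rot: [0.16, 0.705, -0.139, 0.677]
ft_force: [0.5, -0.0, -1.1]
grip_width: 0.0869
('tipdir jig', [-0.026, 0.042], 'q', array([ 0.41,  0.49,  1.85,  0.06,  0.82, -0.78])) (array([13.05, -1.45,  0.13]), np.float64(0.023))
time: 6.95
position: [0.3796, 0.3002, 0.1428]
tool_rot: [0.157, 0.709, -0.142, 0.673]
ft_force: [0.2, 0.1, 0.7]
grip_width: 0.0871
('tipdir jig', [-0.04, 0.039], 'q', array([ 0.41,  0.49,  1.86,  0.06,  0.82, -0.78])) (array([12.76, -0.96,  0.64]), np.float64(0.024))
```

```bash
python3 -m inch '[[[3,-0.4,0.3,0.02,1],[3,-0.3,0.2,0,1],[3,-0.2,0.1,0,1],[1.2,0,0,0,1],[0,0,0,0,1]]]'
python3 - <<'E'
from h import *
print(tilt(),go((.3756,.2928,.015),np.radians(64.25)))
E
```

```text
time: 7.37
position: [0.3904, 0.2965, 0.0469]
tool_rot: [0.171, 0.699, -0.144, 0.679]
ft_force: [0.2, 0.2, 1.0]
grip_width: 0.0874
('tipdir jig', [-0.011, 0.046], 'q', array([ 0.39,  0.67,  1.92,  0.09,  0.55, -0.81])) (array([ 3.2 , -1.08, -1.06]), np.float64(0.0))
```

```bash
python3 -m inch '[[[0.8,-0.7,-0.8,0,1],[0.5,-0.4,-0.4,0,1],[0,0,0,0,1]]]'
python3 - <<'E'
from h import *
print(tilt(),go((.3756,.2928,.015),np.radians(64.25)))
E
```

```text
time: 7.62
position: [0.3795, 0.2935, 0.037]
tool_rot: [0.173, 0.696, -0.142, 0.682]
ft_force: [0.1, -0.6, 0.7]
grip_width: 0.087
('tipdir jig', [-0.002, 0.048], 'q', array([ 0.39,  0.69,  1.95,  0.1 ,  0.49, -0.81])) (array([ 2.19, -0.32, -0.25]), np.float64(-0.001))
```

```bash
python3 -m inch '[[[1.2,-0.3,-0.3,0,1],[0.9,-0.1,-0.1,0,1],[0,0,0,0,0.5],[0,0,0,0,0.5],[0,0,0,0,0.5],[0,0,0,0,0.5],[0,0,0,0,0.5]]]' 25
python3 - <<'E'
from h import *
print(tilt(),go((.3756,.2928,.015),np.radians(64.25)))
E
```

```text
time: 8.2
position: [0.3813, 0.2954, 0.0213]
tool_rot: [0.177, 0.691, -0.139, 0.687]
ft_force: [0.4, -0.4, 0.3]
grip_width: 0.0613
('tipdir jig', [0.014, 0.052], 'q', array([ 0.4 ,  0.72,  1.96,  0.11,  0.44, -0.82])) (array([ 0.61, -0.52, -0.39]), np.float64(-0.001))
```

```bash
python3 -m inch '[[[0,-0.5,-0.35,0,0.85],[0.5,-0.1,-0.1,0,0.85],[0.3,0,0,0,0.85]]]' 25
python3 - <<'E'
from h import *
print(tilt(),go((.3756,.2928,.015),np.radians(64.25)))
E
```

```text
time: 8.45
position: [0.3753, 0.2926, 0.0139]
tool_rot: [0.177, 0.69, -0.138, 0.688]
ft_force: [-0.0, 0.2, -0.1]
grip_width: 0.0715
('tipdir jig', [0.017, 0.053], 'q', array([ 0.4 ,  0.73,  1.98,  0.12,  0.4 , -0.84])) (array([-0.1 ,  0.04,  0.02]), np.float64(-0.001))
```

```bash
python3 -m inch '[[[0,0,0,0,0.4],[0,0,0,0,0.4],[0,0,0,0,0.4],[0,0,0,0,0.4],[0,0,0,0,0.4],[0,0,0,0,0.4]]]' 30
python3 - <<'E'
from h import *
print(tilt(),go((.3756,.2928,.015),np.radians(64.25)))
E
```

```text
time: 8.95
position: [0.3739, 0.2918, 0.0132]
tool_rot: [0.176, 0.691, -0.139, 0.687]
ft_force: [-0.6, -2.1, 0.8]
grip_width: 0.0494
('tipdir jig', [0.014, 0.052], 'q', array([ 0.4 ,  0.73,  1.99,  0.12,  0.4 , -0.84])) (array([-0.17,  0.17,  0.11]), np.float64(-0.001))
```

```bash
python3 -m inch '[[[-1.5,0,0,0,0.4],[-3,0,0,0,0.4],[-3,0,0,0,0.4],[-3,0,0,0,0.4]]]'
python3 - <<'E'
from h import *
print(tilt(),robot.get_obs()['position'],robot.get_obs()['grip_width'])
s=camera("scene")[:,:,::-1];t=camera("top")[:,:,::-1]
cv2.imwrite("pics/s4.png",s);cv2.imwrite("pics/t4.png",t)
c=np.zeros((600,800,3),np.uint8)
c[:400,:]=cv2.resize(t[185:235,260:360],(800,400),interpolation=cv2.INTER_CUBIC)
c[400:,:400]=cv2.resize(s[190:240,250:350],(400,200),interpolation=cv2.INTER_CUBIC)
c[400:,400:]=cv2.resize(s[145:195,165:265],(400,200),interpolation=cv2.INTER_CUBIC)
cv2.imwrite("pics/p4.png",c)
E
```

```text
time: 9.28
position: [0.37, 0.2848, 0.1149]
tool_rot: [0.174, 0.696, -0.142, 0.682]
ft_force: [0.4, -0.1, -1.7]
grip_width: 0.0493
('tipdir jig', [-0.002, 0.048], 'q', array([ 0.39,  0.52,  1.95,  0.08,  0.67, -0.79])) [0.3699834  0.28477721 0.11491485] 0.04930465049374007
```

View pics/p4.png

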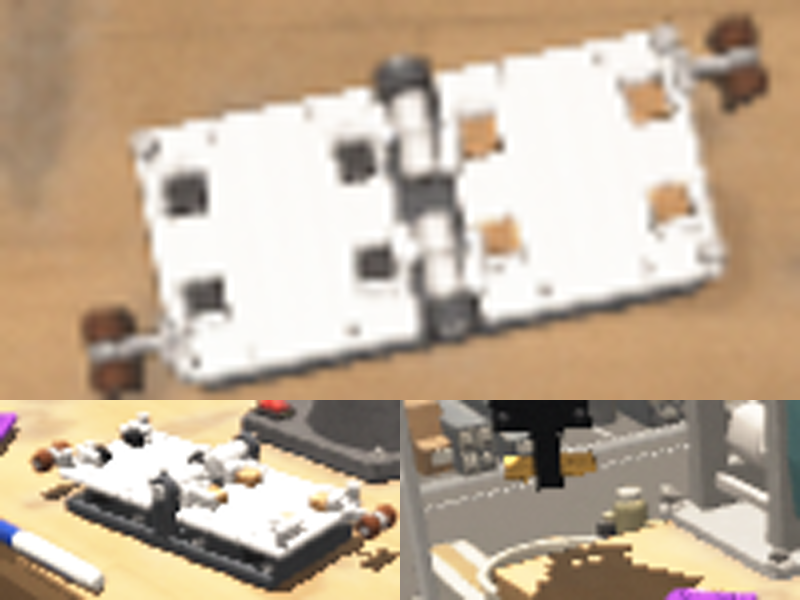

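Top crop: both leaves lie open; cradle pads (black) average near crop (280,228), cover pads (cork) near (575,170); the buckle hangs level in the gripper.

Run:
```python
from h import *
f=lambda p:(260+p[0]/8-.44,185+p[1]/8-.44)
cr=[(186,193),(355,161),(205,297),(375,262)];co=[(480,136),(648,101),(500,238),(671,203)]
a=np.array([onz("top",f(p),.0435) for p in cr]);b=np.array([onz("top",f(p),.0435) for p in co])
ca,cb=a.mean(0),b.mean(0);v=ca-cb
print(ca,cb,np.linalg.norm(v),np.degrees(np.arctan2(-v[0],v[1])),(ca+cb)/2)
for p in(a,b):
  for i,j in((0,2),(1,3)):
    w=p[i]-p[j];print(np.linalg.norm(w),np.degrees(np.arctan2(w[1],w[0])))
for p,z in(((111,348),.034),((738,62),.034)):X=onz("top",f(p),z);print(X,jig(X))
print(jig(ca),jig(cb))
```

```text
[ 0.46198561 -0.06547573  0.0435    ] [ 0.48005002 -0.17981474  0.0435    ] 0.11575721625919401 8.97794686841337 [ 0.47101782 -0.12264524  0.0435    ]
0.04125468627748853 8.724128571840522
0.0402906845558952 8.87246453125766
0.04075731771381826 8.261431532326837
0.041104069344653583 9.164678761075242
[0.41976439 0.0014481  0.034     ] [-0.0324  0.1322 -0.014 ]
[ 0.52199055 -0.24657451  0.034     ] [ 0.0293 -0.1288 -0.014 ]
[-0.0013  0.0595 -0.0045] [-0.0016 -0.0563 -0.0045]
```

```bash
sed -i 's/^H=.*/H=np.array([.4717,-.123,.048]);YAW=np.radians(9.0)/' h.py; python3 -m inch '[[[-1.5,-2.3,1.5,0.12,0.4],[-1.5,-2.3,1.8,0.12,0.4],[-1.5,-2.1,2.1,0.12,0.4],[0,-1.8,2.4,0.12,0.4],[0,-1.5,2.6,0.12,0.4],[0,-1.2,2.7,0.12,0.4],[0,-0.8,2.9,0.12,0.4],[0,-0.5,3,0.12,0.4]]]'
python3 - <<'E'
from h import *
print(tilt(),go(J(0,.058,.06),YAW),J(0,.058,-.001))
E
```

```text
time: 10.05
position: [0.3968, 0.0457, 0.1488]
tool_rot: [0.481, 0.543, -0.451, 0.52]
ft_force: [0.4, 0.8, -0.0]
grip_width: 0.0493
('tipdir jig', [0.012, 0.053], 'q', array([-0.21,  0.39,  2.07,  0.08,  0.69, -0.4 ])) (array([ 3.49,  5.03, 12.11]), np.float64(-0.027)) [ 0.4626268  -0.06571408  0.047     ]
```

```bash
python3 -m inch '[[[0.3,1.4,3.3,-0.02,0.4],[0.5,1.4,3.3,0,0.4],[0.5,1.2,3,0,0.4],[0.5,0.6,1.5,0,0.4],[0,0,0,0,0.4]]]'
python3 - <<'E'
from h import *
print(tilt(),go(J(0,.058,.03),YAW),robot.get_obs()['position'])
E
```

```text
time: 10.47
position: [0.4588, -0.0672, 0.1195]
tool_rot: [0.479, 0.545, -0.449, 0.521]
ft_force: [0.6, 0.8, -1.4]
grip_width: 0.0491
('tipdir jig', [0.01, 0.053], 'q', array([-0.42,  0.51,  1.93,  0.08,  0.72, -0.62])) (array([4.15, 0.37, 0.13]), np.float64(-0.019)) [ 0.4587849  -0.06716279  0.11946759]
```

```bash
python3 -m inch '[[[2.5,0.3,0,-0.02,0.4],[1.5,0.1,0,0,0.4],[0,0,0,0,0.4]]]'
python3 - <<'E'
from h import *
print(tilt(),go(J(0,.059,0.0015),YAW),jig(robot.get_obs()['position']))
s=camera("scene")[:,:,::-1];t=camera("top")[:,:,::-1]
cv2.imwrite("pics/s5.png",s);cv2.imwrite("pics/t5.png",t)
c=np.zeros((600,800,3),np.uint8)
c[:400,:]=cv2.resize(s[180:230,250:350],(800,400),interpolation=cv2.INTER_CUBIC)
c[400:,:400]=cv2.resize(t[185:235,250:350],(400,200),interpolation=cv2.INTER_CUBIC)
cv2.imwrite("pics/p5.png",c)
# predicted plate corners at current pose, scene crop px
p=robot.get_obs()['position']-.001*ey-[0,0,.001]
for a in(-1,1):
  for b in(-1,1):
    q=proj("scene",p+a*.025*ex+b*.038*ey+[0,0,.0035]);print(a,b,((q-[250,180]+.44)*8).round(0))
E
```

```text
time: 10.72
position: [0.4627, -0.0649, 0.0767]
tool_rot: [0.474, 0.55, -0.445, 0.524]
ft_force: [-0.4, 0.6, -0.3]
grip_width: 0.0494
('tipdir jig', [0.009, 0.055], 'q', array([-0.41,  0.6 ,  1.95,  0.09,  0.62, -0.64])) (array([ 2.71, -0.05,  0.13]), np.float64(-0.002)) [0.0002 0.0588 0.0287]
-1 -1 [326. 140.]
-1 1 [176.  90.]
1 -1 [414.  97.]
1 1 [266.  50.]
```

View pics/p5.png

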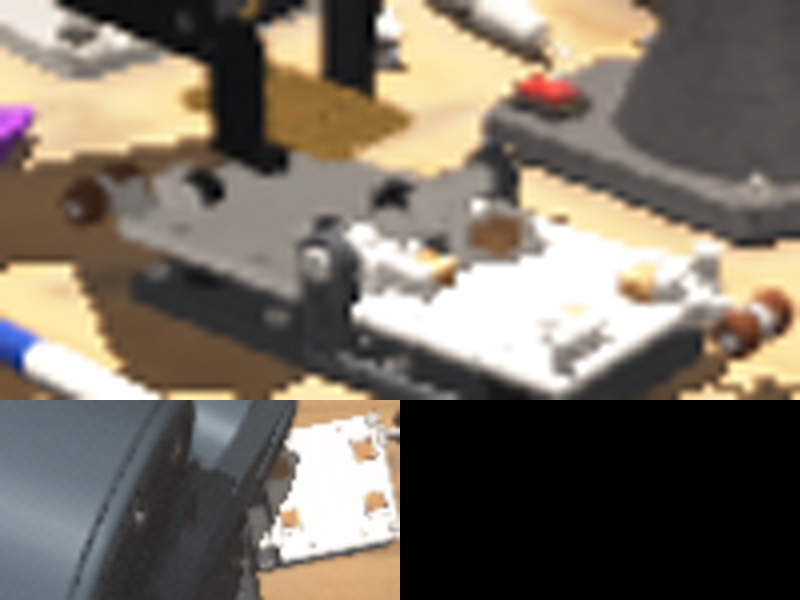

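Scene crop: buckle hangs over the cradle nest with corners at crop (183,95), (330,160), (410,117), matching the predicted seat position within about 2 mm.

```bash
python3 -m inch '[[[1.2,0,0,0,0.4],[1.0,0,0,0,0.4],[0,0,0,0,0.4]]]'
python3 - <<'E'
from h import *
print(tilt(),go(J(0,.059,0.0),YAW),jig(robot.get_obs()['position']))
E
```

```text
time: 11.07
position: [0.4632, -0.062, 0.0582]
tool_rot: [0.474, 0.549, -0.443, 0.527]
ft_force: [0.7, 0.6, -1.2]
grip_width: 0.0492
('tipdir jig', [0.013, 0.052], 'q', array([-0.41,  0.64,  1.96,  0.1 ,  0.56, -0.65])) (array([ 1.  , -0.13,  0.31]), np.float64(0.001)) [0.0011 0.0616 0.0102]
```

```bash
python3 -m inch '[[[0.3,-0.1,0.35,0,0.4],[0.4,0,0.05,0,0.4],[0.2,0,0.05,0,0.4],[0,0,0,0,0.4]]]'
python3 - <<'E'
from h import *
print(tilt(),go(J(0,.059,0.0),YAW),jig(robot.get_obs()['position']))
E
```

```text
time: 11.4
position: [0.4634, -0.0655, 0.0512]
tool_rot: [0.474, 0.548, -0.442, 0.528]
ft_force: [-0.4, 0.4, -0.6]
grip_width: 0.0495
('tipdir jig', [0.015, 0.051], 'q', array([-0.41,  0.65,  1.96,  0.1 ,  0.54, -0.66])) (array([ 0.32, -0.08, -0.07]), np.float64(0.003)) [0.0008 0.0581 0.0032]
```

```bash
python3 -m inch '[[[0.25,-0.05,-0.05,0,0.4],[0.15,0,0,0,0.4],[0,0,0,0,0.4]]]'
python3 - <<'E'
from h import *
print(tilt(),go(J(0,.059,0.0),YAW),jig(robot.get_obs()['position']))
E
```

```text
time: 11.65
position: [0.4633, -0.065, 0.0486]
tool_rot: [0.474, 0.548, -0.442, 0.529]
ft_force: [-1.5, 0.6, 2.6]
grip_width: 0.0494
('tipdir jig', [0.018, 0.05], 'q', array([-0.41,  0.66,  1.97,  0.1 ,  0.53, -0.66])) (array([ 0.06, -0.08, -0.04]), np.float64(0.003)) [0.0008 0.0586 0.0006]
```

```bash
python3 -m inch '[[[0,0,0,0,0.75],[0,0,0,0,0.75],[0,0,0,0,0.75],[-1,0,0,0,0.75],[-3,0,0,0,0.75],[-4,0,0,0,0.6],[-3,0,0,0,0.6]]]'
python3 - <<'E'
from h import *
print(tilt(),jig(robot.get_obs()['position']),go(cov(0)+np.array([0,0,.1]),YAW))
E
```

```text
time: 12.23
position: [0.4586, -0.0696, 0.1578]
tool_rot: [0.473, 0.553, -0.444, 0.524]
ft_force: [0.1, -1.1, -0.3]
grip_width: 0.0584
('tipdir jig', [0.004, 0.058], 'q', array([-0.43,  0.44,  1.89,  0.07,  0.83, -0.63])) [-0.0046  0.0548  0.1098] (array([ 1.72,  3.61, 18.82]), np.float64(0.002))
```

```bash
python3 -m inch '[[[0,0.9,3.5,0,0.5],[0,0.9,3.8,0,0.5],[0,0.9,4,0,0.5],[0.5,0.6,4,0,0.5],[0.5,0.3,2.5,0,0.5],[0,0,0,0,0.5]]]'
python3 - <<'E'
from h import *
print(tilt(),jig((.5251,-.2462,.0211)),cov(0),go((.5245,-.2470,.03+.03),YAW))
s=camera("scene")[:,:,::-1];t=camera("top")[:,:,::-1]
cv2.imwrite("pics/s6.png",s);cv2.imwrite("pics/t6.png",t)
c=np.zeros((600,800,3),np.uint8)
c[:300,:]=cv2.resize(s[190:230,250:350],(800,300),interpolation=cv2.INTER_CUBIC)
c[300:,:600]=cv2.resize(t[185:235,260:360],(600,300),interpolation=cv2.INTER_CUBIC)
cv2.imwrite("pics/p6.png",c)
E
```

```text
time: 12.73
position: [0.5278, -0.2465, 0.1522]
tool_rot: [0.472, 0.546, -0.442, 0.532]
ft_force: [0.6, 0.2, 0.4]
grip_width: 0.0438
('tipdir jig', [0.019, 0.043], 'q', array([-0.65,  0.58,  1.61,  0.05,  0.97, -0.85])) [ 0.0335 -0.13   -0.0269] [ 0.52395538 -0.24836896  0.03      ] (array([ 9.2 , -0.52,  0.38]), np.float64(0.008))
```

View pics/p6.png

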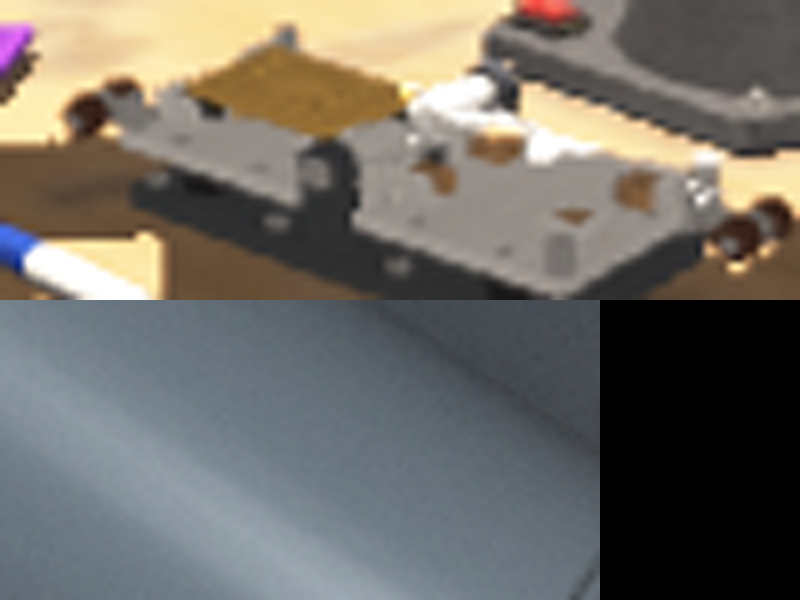

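Scene crop: buckle lies flat in the cradle nest, corners at crop (187,88), (280,47), (410,92), (325,137).

```bash
python3 -m inch '[[[3,-0.5,0.3,0.01,0.5],[3.5,0,0.1,0,0.5],[2,0,0,0,0.5],[0,0,0,0,0.5]]]'
python3 - <<'E'
from h import *
for dz in(.0025,):
  for a in(-1,1):
    for b in(-1,1):
      q=proj("scene",J(a*.025,.058+b*.038,dz));print(a,b,((q-[250,190]+.44)*[8,7.5]).round(0))
print(tilt(),go((.5248,-.2470,.0255),YAW))
E
```

```text
time: 13.17
position: [0.5212, -0.2374, 0.0689]
tool_rot: [0.474, 0.547, -0.443, 0.529]
ft_force: [-0.6, 0.5, 0.1]
grip_width: 0.0435
-1 -1 [327. 127.]
-1 1 [179.  78.]
1 -1 [414.  85.]
1 1 [268.  39.]
('tipdir jig', [0.018, 0.048], 'q', array([-0.65,  0.7 ,  1.68,  0.07,  0.79, -0.85])) (array([4.29, 0.13, 1.21]), np.float64(0.002))
```

```bash
python3 -m inch '[[[0.5,0.1,1.0,0,0.5],[2,0,0.3,0,0.5],[1.5,0,0.1,0,0.5],[0,0,0,0,0.5]]]'
python3 - <<'E'
from h import *
print(tilt(),go((.5248,-.2470,.0255),YAW))
E
```

```text
time: 13.5
position: [0.5257, -0.2466, 0.0312]
tool_rot: [0.473, 0.548, -0.441, 0.531]
ft_force: [0.0, -0.3, 0.6]
grip_width: 0.0438
('tipdir jig', [0.019, 0.047], 'q', array([-0.65,  0.77,  1.67,  0.07,  0.72, -0.87])) (array([ 0.56, -0.11,  0.05]), np.float64(0.007))
```

Grip, then swing the cover up and over (tool −z is jig +y, −x is up).

```bash
python3 -m inch '[[[0.5,-0.1,0,0,0.3],[0,0,0,0,0.3],[0,0,0,0,0.3],[0,0,0,0,0.3],[0,0,0,0,0.3]]]' 50
python3 - <<'E'
from h import *
print(tilt(),jig(robot.get_obs()['position']))
E
python3 -m inch '[[[-2,0,0.1,0,0.3],[-2.2,0,-0.2,0,0.3],[-2.2,0,-0.5,0,0.3],[-2.1,0,-0.9,0,0.3],[-1.9,0,-1.2,0,0.3],[-1.7,0,-1.5,0,0.3]]]' 50
python3 - <<'E'
from h import *
print(tilt(),jig(robot.get_obs()['position']))
E
```

```text
time: 13.92
position: [0.5255, -0.2473, 0.03]
tool_rot: [0.472, 0.547, -0.441, 0.533]
ft_force: [0.4, -0.3, -3.0]
grip_width: 0.0319
('tipdir jig', [0.02, 0.044], 'q', array([-0.66,  0.77,  1.68,  0.07,  0.72, -0.87])) [ 0.0337 -0.1312 -0.018 ]
time: 14.42
position: [0.5171, -0.1983, 0.1511]
tool_rot: [0.483, 0.552, -0.436, 0.522]
ft_force: [8.8, 13.1, -20.8]
grip_width: 0.0314
('tipdir jig', [0.023, 0.075], 'q', array([-0.61,  0.55,  1.68,  0.09,  0.95, -0.81])) [ 0.033  -0.0815  0.1031]
```

```bash
python3 -m inch '[[[-1.2,0,-1.8,0,0.3],[-0.85,0,-2.0,0,0.3],[-0.45,0,-2.1,0,0.3],[-0.05,0,-2.2,0,0.3],[0.3,0,-2.2,0,0.3],[0.7,0,-2.1,0,0.3]]]' 50
python3 - <<'E'
from h import *
print(tilt(),jig(robot.get_obs()['position']))
E
```

```text
time: 14.92
position: [0.4965, -0.0677, 0.1701]
tool_rot: [0.483, 0.553, -0.433, 0.523]
ft_force: [3.0, -10.2, -21.9]
grip_width: 0.0312
('tipdir jig', [0.025, 0.078], 'q', array([-0.41,  0.46,  1.8 ,  0.1 ,  0.9 , -0.63])) [0.0332 0.0508 0.1221]
```

```bash
python3 -m inch '[[[1.1,0,-2.0,0,0.3],[1.4,0,-1.8,0,0.3],[1.7,0,-1.55,0,0.3],[1.9,0,-1.25,0,0.3],[2.1,0,-0.9,0,0.3],[1.2,0,-0.4,0,0.3]]]' 50
python3 - <<'E'
from h import *
print(tilt(),jig(robot.get_obs()['position']))
E
```

```text
time: 15.42
position: [0.4842, 0.011, 0.0793]
tool_rot: [0.473, 0.55, -0.435, 0.534]
ft_force: [-2.0, -10.6, -1.6]
grip_width: 0.0315
('tipdir jig', [0.026, 0.052], 'q', array([-0.25,  0.6 ,  1.92,  0.1 ,  0.62, -0.5 ])) [0.0333 0.1303 0.0313]
```

```bash
python3 -m inch '[[[1,0,-0.1,0,0.3],[0.7,0,0,0,0.3],[0.4,0,0,0,0.3]]]' 50
python3 - <<'E'
from h import *
print(tilt(),jig(robot.get_obs()['position']))
E
```

```text
time: 15.67
position: [0.4841, 0.0139, 0.0618]
tool_rot: [0.473, 0.55, -0.435, 0.534]
ft_force: [-12.9, -6.4, 71.6]
grip_width: 0.0318
('tipdir jig', [0.026, 0.053], 'q', array([-0.24,  0.64,  1.93,  0.11,  0.57, -0.51])) [0.0336 0.1333 0.0138]
```

```bash
python3 -m inch '[[[-0.3,0,0,0,0.5],[0,0,0,0,0.5],[0,0,0,0,0.5],[-2.5,0,0,0,0.5],[-2.5,-2,0,0,0.5],[0,-2.5,0,0,0.5],[0,-2,0,0,0.5],[0,0,0,0,0.5]]]'
python3 - <<'E'
from h import *
print(tilt(),jig(robot.get_obs()['position']),go(J(-.031,.132,-.018),YAW))
E
```

```text
time: 16.33
position: [0.4232, -0.002, 0.1196]
tool_rot: [0.475, 0.546, -0.431, 0.539]
ft_force: [-0.2, 1.6, 1.0]
grip_width: 0.043
('tipdir jig', [0.041, 0.048], 'q', array([-0.31,  0.47,  2.06,  0.11,  0.6 , -0.58])) [-0.029   0.1271  0.0716] (array([ 8.96, -0.56, -0.08]), np.float64(0.021))
```

```bash
python3 -m inch '[[[2.5,-0.2,0,0.02,0.5],[2.5,-0.1,-0.1,0,0.5],[0.5,0,0,0,0.5],[0,0,0,0,0.5]]]'
python3 - <<'E'
from h import *
print(tilt(),jig(robot.get_obs()['position']),go(J(-.031,.132,-.018),YAW))
s=camera("scene")[:,:,::-1];t=camera("top")[:,:,::-1]
cv2.imwrite("pics/s7.png",s)
c=np.zeros((600,800,3),np.uint8)
c[:,:]=cv2.resize(s[165:240,245:345],(800,600),interpolation=cv2.INTER_CUBIC)
cv2.imwrite("pics/p7.png",c)
E
```

```text
time: 16.67
position: [0.4273, -0.0001, 0.0647]
tool_rot: [0.483, 0.537, -0.436, 0.537]
ft_force: [0.5, 0.3, -0.1]
grip_width: 0.0438
('tipdir jig', [0.051, 0.043], 'q', array([-0.31,  0.6 ,  2.09,  0.15,  0.43, -0.59])) [-0.0247  0.1283  0.0167] (array([ 3.45, -0.81, -0.22]), np.float64(-0.003))
```

View pics/p7.png

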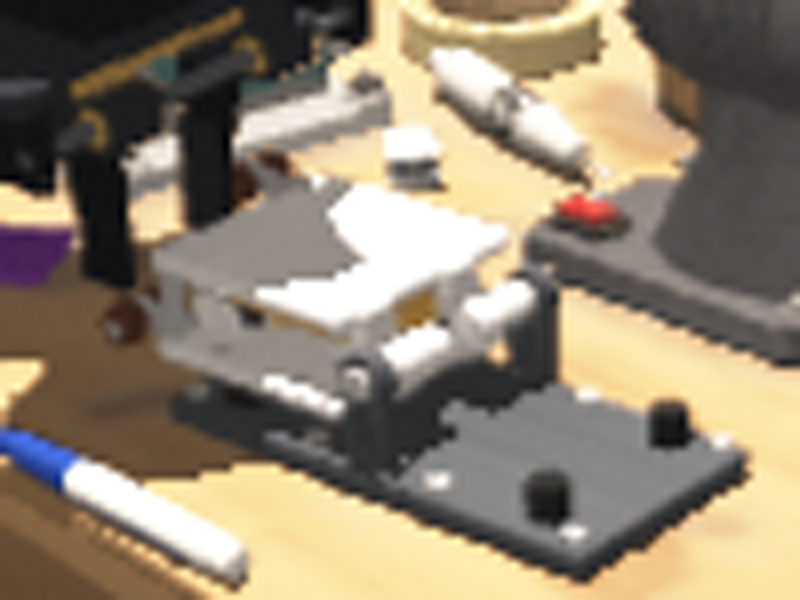

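Scene crop: jig is closed with brass visible between the leaves; fingers stand above the cradle handle (125,320).

```bash
python3 -m inch '[[[0,-0.7,-0.2,0,0.5],[1.3,-0.1,0,0,0.5],[1.2,0,0,0,0.5],[0,0,0,0,0.5]]]'
python3 - <<'E'
from h import *
print(tilt(),jig(robot.get_obs()['position']),go(J(-.031,.132,-.018),YAW))
E
```

```text
time: 17.1
position: [0.4231, 0.0012, 0.0432]
tool_rot: [0.484, 0.534, -0.434, 0.541]
ft_force: [-0.2, 0.4, -0.3]
grip_width: 0.0434
('tipdir jig', [0.061, 0.038], 'q', array([-0.31,  0.65,  2.12,  0.18,  0.34, -0.64])) [-0.0286  0.1303 -0.0048] (array([ 1.31, -0.32, -0.12]), np.float64(-0.001))
```

```bash
python3 -m inch '[[[0.7,-0.3,-0.1,0,0.5],[0.6,-0.05,0,0,0.5],[0,0,0,0,0.3],[0,0,0,0,0.3],[0,0,0,0,0.3],[0,0,0,0,0.3],[0,0,0,0,0.3]]]' 60
python3 - <<'E'
from h import *
print(tilt(),jig(robot.get_obs()['position']))
E
```

```text
time: 17.68
position: [0.4206, 0.0021, 0.0332]
tool_rot: [0.484, 0.533, -0.433, 0.542]
ft_force: [0.7, -0.6, -4.3]
grip_width: 0.0315
('tipdir jig', [0.064, 0.037], 'q', array([-0.31,  0.67,  2.13,  0.21,  0.3 , -0.66])) [-0.0309  0.1316 -0.0148]
```

```bash
python3 -m inch '[[[-2,0,-0.1,0,0.3],[-2.2,0,0.2,0,0.3],[-2.2,0,0.6,0,0.3],[-2.0,0,0.9,0,0.3],[-1.85,0,1.3,0,0.3],[-1.6,0,1.6,0,0.3]]]' 60
python3 - <<'E'
from h import *
print(tilt(),jig(robot.get_obs()['position']))
E
```

```text
time: 18.18
position: [0.4275, -0.0428, 0.1519]
tool_rot: [0.489, 0.531, -0.43, 0.542]
ft_force: [5.6, 0.8, -12.8]
grip_width: 0.0314
('tipdir jig', [0.074, 0.043], 'q', array([-0.42,  0.4 ,  2.03,  0.12,  0.68, -0.66])) [-0.0311  0.0861  0.1039]
```

```bash
python3 -m inch '[[[-1.35,0,1.8,0,0.3],[-1.05,0,2.0,0,0.3],[-0.7,0,2.15,0,0.3],[-0.35,0,2.2,0,0.3],[0,0,2.2,0,0.3],[0.4,0,2.2,0,0.3],[0.8,0,2.1,0,0.3]]]' 60
python3 - <<'E'
from h import *
print(tilt(),jig(robot.get_obs()['position']))
E
```

```text
time: 18.77
position: [0.4508, -0.1881, 0.1692]
tool_rot: [0.492, 0.532, -0.426, 0.542]
ft_force: [0.4, 3.2, 2.0]
grip_width: 0.0311
('tipdir jig', [0.081, 0.049], 'q', array([-0.68,  0.43,  1.87,  0.13,  0.83, -0.92])) [-0.0308 -0.061   0.1212]
```

```bash
python3 -m inch '[[[1.1,0,1.95,0,0.3],[1.4,0,1.7,0,0.3],[1.7,0,1.4,0,0.3],[1.9,0,1.1,0,0.3],[1.9,0,0.7,0,0.3]]]' 60
python3 - <<'E'
from h import *
print(tilt(),jig(robot.get_obs()['position']))
E
```

```text
time: 19.18
position: [0.4618, -0.255, 0.0863]
tool_rot: [0.488, 0.536, -0.427, 0.541]
ft_force: [-4.2, -0.6, 2.8]
grip_width: 0.0317
('tipdir jig', [0.071, 0.051], 'q', array([-0.77,  0.62,  1.82,  0.13,  0.71, -1.03])) [-0.0304 -0.1289  0.0383]
```

```bash
python3 -m inch '[[[1.3,0,0.2,0,0.3],[0.6,0,0,0,0.3],[0.2,0,0,0,0.3]]]' 60
python3 - <<'E'
from h import *
print(tilt(),jig(robot.get_obs()['position']))
E
```

```text
time: 19.43
position: [0.4624, -0.2588, 0.0676]
tool_rot: [0.488, 0.536, -0.428, 0.541]
ft_force: [-6.6, 3.7, 33.6]
grip_width: 0.0311
('tipdir jig', [0.069, 0.05], 'q', array([-0.77,  0.66,  1.82,  0.14,  0.67, -1.04])) [-0.0305 -0.1327  0.0196]
```

```bash
python3 -m inch '[[[-1.2,0,-0.2,0,0.3],[-1.6,0,-0.4,0,0.3],[-2.1,0,-0.8,0,0.3],[-1.9,0,-1.1,0,0.3],[-1.7,0,-1.4,0,0.3],[-1.4,0,-1.7,0,0.3],[-1.1,0,-1.9,0,0.3]]]' 60
python3 - <<'E'
from h import *
print(tilt(),jig(robot.get_obs()['position']))
E
```

```text
time: 20.02
position: [0.4466, -0.1657, 0.1791]
tool_rot: [0.508, 0.542, -0.418, 0.523]
ft_force: [21.2, 16.8, -55.8]
grip_width: 0.0314
('tipdir jig', [0.081, 0.102], 'q', array([-0.67,  0.41,  1.87,  0.17,  0.89, -0.92])) [-0.0315 -0.0383  0.1311]
```

```bash
python3 -m inch '[[[0,0,-2.0,0,0.3],[0.2,0,-2.2,0,0.3],[0.5,0,-2.2,0,0.3],[0.9,0,-2.1,0,0.3],[1.25,0,-1.95,0,0.3],[1.5,0,-1.75,0,0.3]]]' 60
python3 - <<'E'
from h import *
print(tilt(),jig(robot.get_obs()['position']))
E
```

```text
time: 20.52
position: [0.4275, -0.0398, 0.1495]
tool_rot: [0.497, 0.542, -0.418, 0.533]
ft_force: [-2.3, -16.1, -16.1]
grip_width: 0.0314
('tipdir jig', [0.076, 0.082], 'q', array([-0.43,  0.41,  2.03,  0.17,  0.7 , -0.73])) [-0.0307  0.0891  0.1015]
```

```bash
python3 -m inch '[[[1.7,0,-1.55,0,0.3],[1.95,0,-1.25,0,0.3],[2.1,0,-0.9,0,0.3],[2.2,0,-0.6,0,0.3],[2.0,0,-0.2,0,0.3]]]' 60
python3 - <<'E'
from h import *
print(tilt(),jig(robot.get_obs()['position']))
E
```

```text
time: 20.93
position: [0.421, 0.004, 0.0503]
tool_rot: [0.484, 0.541, -0.42, 0.545]
ft_force: [-10.8, -26.7, 1.2]
grip_width: 0.0317
('tipdir jig', [0.071, 0.056], 'q', array([-0.32,  0.63,  2.13,  0.24,  0.36, -0.72])) [-0.0302  0.1334  0.0023]
```

```bash
python3 -m inch '[[[1.2,0,0.15,0,0.3],[0.7,0,0,0,0.3],[0.3,0,0,0,0.3]]]' 60
python3 - <<'E'
from h import *
print(tilt(),jig(robot.get_obs()['position']))
E
```

```text
time: 21.18
position: [0.421, 0.002, 0.029]
tool_rot: [0.485, 0.539, -0.422, 0.544]
ft_force: [-7.4, -2.4, 74.2]
grip_width: 0.0315
('tipdir jig', [0.072, 0.053], 'q', array([-0.32,  0.68,  2.14,  0.28,  0.29, -0.76])) [-0.0305  0.1314 -0.019 ]
```

```bash
python3 -m inch '[[[-0.4,0,0,0,0.5],[0,0,0,0,0.5],[0,0,0,0,0.5],[-2,0,0,0,0.5],[-4,0,0,0,0.5],[-4,0,0,0,0.5],[-2,0,-4,0,0.5],[0,0,-4,0,0.5]]]'
python3 -m inch '[[[0,0,-4,0,0.5],[0,0,-4,0,0.5],[0,0,-4,0,0.5],[0,0,-4,0,0.5],[0,0,-4,0,0.5],[0,0,0,0,0.5]]]'
python3 - <<'E'
from h import *
print(tilt(),jig(robot.get_obs()['position']))
s=camera("scene")[:,:,::-1];t=camera("top")[:,:,::-1]
cv2.imwrite("pics/s8.png",s);cv2.imwrite("pics/t8.png",t)
c=np.zeros((600,800,3),np.uint8)
c[:300,:600]=cv2.resize(s[190:240,250:350],(600,300),interpolation=cv2.INTER_CUBIC)
c[300:,:600]=cv2.resize(t[185:235,260:360],(600,300),interpolation=cv2.INTER_CUBIC)
cv2.imwrite("pics/p8.png",c)
for n,o in(("scene",(250,190)),("top",(260,185))):
  for a in(-1,1):
    for b in(-1,1):print(n,a,b,((proj(n,J(a*.025,-.058+b*.038,.0025))-o+np.array([.42,.42]))*6).round(0))
E
```

```text
time: 21.85
position: [0.406, 0.0652, 0.162]
tool_rot: [0.492, 0.532, -0.425, 0.543]
ft_force: [0.6, 0.5, -0.3]
grip_width: 0.0437
time: 22.35
position: [0.3742, 0.276, 0.177]
tool_rot: [0.496, 0.529, -0.42, 0.545]
ft_force: [-0.3, 0.4, 0.4]
grip_width: 0.0436
('tipdir jig', [0.096, 0.053], 'q', array([0.37, 0.37, 1.96, 0.05, 0.71, 0.18])) [-0.0339  0.4093  0.129 ]
scene -1 -1 [432. 168.]
scene -1 1 [307. 123.]
scene 1 -1 [495. 130.]
scene 1 1 [372.  89.]
top -1 -1 [515. 155.]
top -1 1 [370. 185.]
top 1 -1 [494.  62.]
top 1 1 [350.  90.]
```

View pics/p8.png

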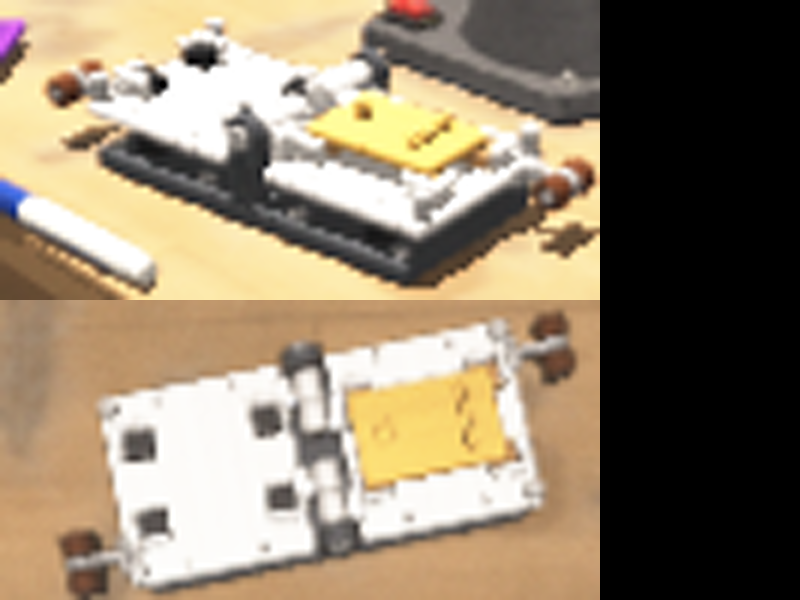

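Both views: both leaves open, buckle in the cover nest back up (loop and stud visible), corners in the top crop (345,93), (495,63), (517,157), (367,187), near the prediction. One numeric check of seating and bystanders.

Run:
```python
from h import *
t=cv2.imread("pics/t8.png");h=cv2.cvtColor(t,cv2.COLOR_BGR2HSV)
for S in(110,125,140):
  m=cv2.inRange(h,(15,S,120),(35,255,255));m[:190]=0;m[:,:312]=0;m[225:]=0;m[:,350:]=0
  r=rect("top",m,.0505);print(S,r,jig((r[0][0]/1000,r[0][1]/1000,.0505)))
s=cv2.imread("pics/s8.png");h=cv2.cvtColor(s,cv2.COLOR_BGR2HSV);m=cv2.inRange(h,(18,120,120),(35,255,255));m[:200]=0;m[222:]=0;m[:,:298]=0;m[:,336:]=0
c=max(cv2.findContours(m,0,2)[0],key=cv2.contourArea);b=cv2.boxPoints(cv2.minAreaRect(c));print(cv2.contourArea(c),c[:,0].min(0),c[:,0].max(0))
P=np.array([proj("scene",J(a*.025,-.058+b*.038,.0025)) for a,b in((-1,-1),(-1,1),(1,1),(1,-1))]);print(P.round(1),cv2.contourArea(P.astype(np.float32)))
t0=cv2.imread("pics/top0.png");d=cv2.absdiff(t0,t).max(2)
for n,(x,y) in dict(tin=(389,230),pliers=(445,217),loupe=(244,165)).items():print(n,d[y-14:y+14,x-14:x+14].mean())
```

```text
110 ((478.78631591796875, -179.01547241210938), (51.35509490966797, 77.7118911743164), 9.06751537322998) [-0.0018 -0.0564  0.0025]
125 ((478.9999694824219, -178.6367645263672), (49.57811737060547, 77.03194427490234), 9.066041946411133) [-0.0015 -0.0561  0.0025]
140 ((479.0865173339844, -177.54623413085938), (47.8280029296875, 73.64205169677734), 9.064600944519043) [-0.0012 -0.055   0.0025]
18.5 [302 211] [330 218]
[[321.5 217.5]
 [300.7 210.1]
 [311.6 204.3]
 [332.1 211.3]] 201.60180443897843
tin 7.244897959183674
pliers 7.340561224489796
loupe 7.622448979591836
```

```bash
python3 -c "
from h import *
print(robot.get_obs()['time'],robot.hand_in())"
```

```text
the job is handed in; nothing more can be done
22.45 None
```

The brass buckle was turned over inside the jig and now lies face down in the nest of the open cover leaf. I handed the job in at 22.5 s, with the arm clear of everything.

I opened the cover, seated the buckle face up in the cradle and let go. Then I closed the cover, swung the closed pair right over, and swung the cradle back.

- **Seating:** In the last pictures both leaves lie open and the buckle's loop and stud face up. Its yaw is 9.07° against 9.0° for the jig. Its middle is about 1.6 mm from the centre of the cover pads, roughly the calibration limit.
- **Check that did not work:** My colour-mask check of the final seat in the scene view caught only a fragment of the buckle. The flatness check there rests on corners I picked by eye, which agreed with the prediction to about 1 pixel.
- **Bystanders:** The image patches at the tin and pliers, and at the white object I took for the loupe, look unchanged from the start. That was a rough difference of about 7 grey levels at all three spots. I did not measure their positions.
- **Forces:** Pressing the cover and then the cradle against their stops gave about 72 N and 74 N at the wrist, below the 120 N limit. I took these as finger loads, not arm or gripper-body contact. Starting the cradle back also gave about 60 N.

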